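Clear the offcuts into the scrap caddy and lift it by its telescoping handle

ROBOT

A 6-joint arm with a two-finger parallel gripper is mounted at the origin on a cart in front of the work surface, level with it; the furniture and walls round the work are solid. World frame = base frame: x ahead of the robot, y to its left, z up, the work surface at z = 0. Lengths are in m, angles in rad, forces in N, time in s.
With the tool pointing down it reaches from about 0.35 to 0.775 m from the base axis. Payload 7.3 kg.
Tool frame: the origin (TCP) lies at the centre of the arm's flange, where the gripper is bolted on; the fingertips stand 178 mm ahead of it and the grasp point (between the pads) lies 159 mm ahead of it (tip_extent is the distance from the TCP to the fingertips, in m); z points along the fingers, y is the line along which they close (so a half turn about z gives the same grasp; the last joint's range is limited). The gripper opens to 92 mm and grips with 3 to 60 N. Pads are 19 mm wide; open, the fingers measure 130 mm over their backs; the gripper's body (75 mm by 190 mm) begins 47 mm behind the grasp point.
Start: joints at [1.162, 0.342, 1.524, -0, 1.275, -0.146], TCP at [0.136, 0.507, 0.405] pointing down, gripper open.
Joint ranges: [-2.53, 2.53], [-0.77, 2.02], [0.04, 2.7], [-1, 4.14], [0.28, 2.66], [-3.11, 3.11]. Speed limits (rad/s): [2.57, 2.57, 3.14, 3.14, 3.14, 3.14].

INTERFACE

Orientations are given as [roll, pitch, yaw] about the fixed x, y, z axes, in that order (R = Rz(yaw) Ry(pitch) Rx(roll)).
In Python, from cell import * gives the robot as it stands.
- The arm moves only by the tool arm_command, never from a script. Its arguments are lists of equal length, an entry for each row: "xyz": the shift along the world's x, y, z in mm, a list of three; "spin": the turn about the world's z in degrees. In form: {"xyz": [[tx, ty, tz], ...], "spin": [spin, ...]}. A call has 1 to 20 rows; each row shifts and turns the commanded pose from where the row before left it; what a row does not reach is not made up. A row lasts 1/10 s, in which the tool goes at most 50 mm and 8.59 degrees, less where a joint would pass 70% of its speed; a pose out of reach is approached as far as the arm can. A call with a gripper value outside its range is refused whole. "jaw" is the opening, from -1 (shut) to 1 (fully open), set as the call begins (left out, the last holds). The fingers move at their own pace and stop on an object; "squeeze" is the grip in N (left out, the last holds). Time passes only in rows, so rows that do not move let the fingers close. It gives the time, the measured TCP pose, the force, the opening and the grip force at its end, in the units of the state.
- observe(): the state, without advancing time (a new reading comes with each control period).
- read_camera(name): name is "scene" or "top"; returns a dict with "img" (480x640x3 uint8, red, green, blue), "depth" (480x640 float32, m along the optical axis (not along the pixel's ray), 0 where there is no reading), "fx", "fy", "cx", "cy" (pixels), "world_from_camera" (4x4, takes a point from camera to world coordinates). Camera axes: x right, y up, looking along -z (the intrinsics and any distortion apply to the point x, -y, -z); pixel columns grow to the right and rows downward; lengths in m; the calibration is good to about 2 mm. A picture is of the moment at which its call begins.
- hand_in(): hands the job in; it is judged then, once.
The state is a dict: "time": time; "qpos": joint angles; "qvel": joint speeds; "joint_efforts": joint torques, N m; "tool_pos": TCP position; "tool_rot": TCP orientation; "contact_force": force on the tool from outside, world axes, zero at the start; "torque": the same for the moment, N m; "opening": finger opening in m; "grip_force": force on a finger pad.
Only numpy, scipy, OpenCV 4.12 (cv2) and the standard library are available. Lean on these libraries where they do the work, as an engineer would, in place of code of your own. Each camera call takes 0.05 s, during which the arm holds its last target. There are 200 camera calls.

TASK

Clear the two vegetable offcuts, the carrot end and the corn cob end, off the chopping board into the scrap caddy. Then squeeze the orange release button in the caddy's handle, draw the handle straight up past its first stop to the second stop while the caddy still stands on the worktop, and only then lift the caddy about six centimetres clear. Finish holding it there in the gripper by its fully extended handle, level and still, with both offcuts inside; leave the peeler and everything else where it is.

Things in the scene. Friction and masses are not known exactly. Their poses are not given: they have to be found in the camera images.
- board: wooden chopping board, 230 x 340 x 22 mm (x, y, z), does not shift; origin at the centre of its underside, its top is 22 mm higher. It stands on the left or on the right half of the worktop, the caddy on the other half. Behind both a wall cabinet overhangs the worktop from x = 0.62 m on, its underside 0.43 m up: swing across with the arm drawn in.
- carrot_end: orange carrot end standing on its cut face on the board: a stub 33 mm in diameter and 28 mm high with cropped green stalks (only looks, no solid) 10 mm above that; about 25 g; origin at the centre of its underside, z up
- corn_end: yellow corn cob end standing on its cut face on the board: a stub 40 mm in diameter and 38 mm high, about 40 g; origin at the centre of its underside, z up
- caddy: loose pale grey-green open scrap tub, 190 x 140 mm outside (own x, y), 55 mm high, 4 mm walls, 5 mm floor, 0.45 to 0.8 kg with its handle; origin at the centre of its underside. A post in the middle of its floor carries the telescoping handle: offcuts go in front of it (own -x) or behind it (own +x), e.g. 60 mm from the centre. Its -x side faces the robot, turned up to 17 degrees.
- handle_grip (a point): middle of the dark handle grip, moves with it; 113 mm above the caddy's underside when down; axes as the caddy's. The grip is a bar 92 mm long (y); its middle 50 mm has flat cheeks 28 mm apart (x), 34 mm high, centred here; a 27 mm sleeve is below. Take it with one finger on the button (own -x), the other on the plain cheek (own +x): 33 mm across, 28 mm when pressed.
- button_face (a point): middle of the outer face of the orange release button, which stands 5 mm out of the front cheek (own -x side of the grip), 14 mm wide (y) and 20 mm high (z), at the height of handle_grip; pressed towards own +x
- pull_handle (a joint): how far the handle is drawn up, m: 0 down and latched (start), 0.038 first stop (a latch notch, felt only if the button is let go), 0.076 second stop (hard end of travel and a notch). With the button in it slides against about 1 N friction and 1.4 N weight and the caddy stays standing; with the button out it is latched in a notch and a pull lifts the whole caddy.
- release_button (a joint): how far the release button is pressed, m: 0 out, 0.005 fully in (flush with the cheek, 5.6 N); springs back. Above 0.004 the latch is free. A grip of 15 to 30 N across button and back cheek presses it home and holds the handle.
- peeler: black vegetable peeler, 170 x 25 x 18 mm, lying along the board's front edge (robot side); bystander
- mug: small white mug with dots, 63 x 92 x 55 mm, at the back left; bystander
- spice_jar: glass spice jar with a green lid, 46 mm in diameter, 106 mm high, at the back right; bystander

How it is judged:
By the outcome, as a careful person would: the job done as asked, in the order asked, and still so for the second after the job is handed in, while the arm keeps its last pose, push and grip.
It also fails if it takes over 72 s, if anything falls off the work surface, if the arm or the gripper's body presses on something with over 40 N, if the wrist force passes 120 N, or if a joint passes its speed limit or range.

## Working session

There is one attempt and no reset: what is moved stays moved. The work goes in short steps, Python scripts to look and compute and a tool call to move; the robot and the scene stay as the last step left them, time stands still between calls to the robot, and variables do not carry over. Pictures are saved under pics/ and viewed, at most 10 in all, crops included, and the job is handed in when it is done.

Besides the shell and the picture viewer there is one more tool, called after ">>>" in YAML: its name, and indented under it one key for each argument. arm_command: Moves the arm, as the interface text tells. Its arguments: {"type":"object","properties":{"xyz":{"type":"array","items":{"type":"array","items":{"type":"number"}}},"spin":{"type":"array","items":{"type":"number"}},"jaw":{"type":"number"},"squeeze":{"type":"number"}},"required":["xyz","spin"]}

```bash
mkdir -p pics; cat > h.py <<'E'
from cell import *
import numpy as np, cv2
def snap(n):
    c=read_camera(n); return c
def world(c,u,v,d=None):
    d=c["depth"][int(round(v)),int(round(u))] if d is None else d
    p=np.array([(u-c["cx"])/c["fx"]*d,-(v-c["cy"])/c["fy"]*d,-d,1]); return (c["world_from_camera"]@p)[:3]
E
python3 - <<'E'
from h import *
s=observe();print(s)
for n in("scene","top"):
    c=snap(n);cv2.imwrite(f"pics/{n}0.png",c["img"][:,:,::-1]);np.savez(f"{n}0.npz",**c)
    print(n,c.keys(),c["fx"],c["cx"],c["cy"],c["world_from_camera"].round(3).tolist())
E
```

```text
{'time': 0.0, 'qpos': array([ 1.16202532e+00,  3.42759157e-01,  1.52504330e+00,  5.94936219e-07,
        1.27538009e+00, -1.45962579e-01]), 'qvel': array([ 0.00234771,  0.00128961,  0.00151921, -0.0008506 , -0.00133641,
        0.00054514]), 'joint_efforts': array([ 3.82552080e-04, -4.31232512e+01, -2.44226682e+01,  7.18720886e-02,
        5.58517501e-02, -1.05313893e-04]), 'tool_pos': array([0.13629727, 0.50686039, 0.40401665]), 'tool_rot': array([-3.14001975e+00, -2.31804523e-04,  2.87878387e+00]), 'contact_force': array([-0.02529633, -0.10015261,  0.33792031]), 'torque': array([-0.0120578, -0.0140021,  0.0028066]), 'grip_force': 0.0, 'opening': 0.09208528253872106}
scene dict_keys(['img', 'depth', 'fx', 'fy', 'cx', 'cy', 'world_from_camera']) 616.6236066954299 323.5504159080206 237.8544807395671 [[0.827, 0.341, -0.448, -0.011], [-0.563, 0.508, -0.652, -0.789], [0.006, 0.791, 0.612, 0.856], [0.0, 0.0, 0.0, 1.0]]
top dict_keys(['img', 'depth', 'fx', 'fy', 'cx', 'cy', 'world_from_camera']) 436.3310538541668 317.94082356845195 246.40161561796327 [[-0.024, 0.982, -0.19, 0.371], [-1.0, -0.022, 0.014, 0.009], [0.01, 0.19, 0.982, 0.964], [0.0, 0.0, 0.0, 1.0]]
```

View pics/scene0.png

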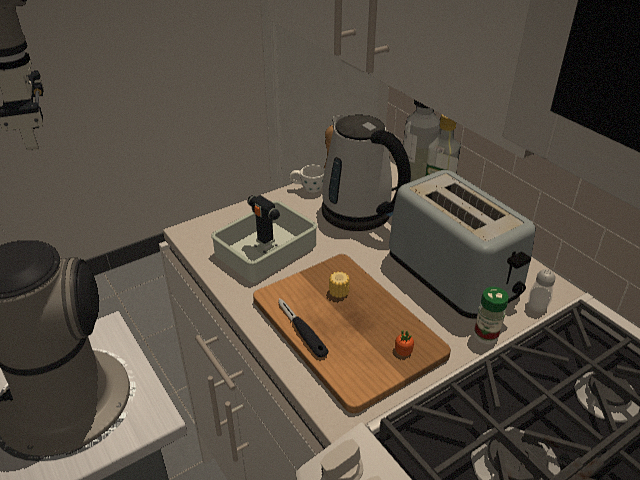

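View pics/top0.png

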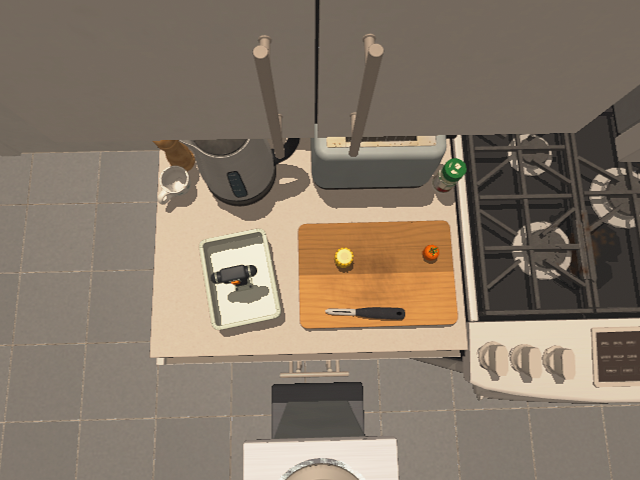

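The scene view shows the caddy at about (263,240) with its grip at (263,207), the corn at (339,285) and the carrot at (403,345). In the top view the caddy is at (240,279), the grip at (234,274), the corn at (344,258), the carrot at (431,252) and the peeler at (365,313).

```bash
python3 - <<'E'
from h import *
for n,boxes in(("top",dict(corn=(328,243,360,274),carrot=(418,240,444,266),caddy=(195,225,285,335))),("scene",dict(corn=(322,265,356,304),carrot=(388,328,420,362),caddy=(205,185,322,285)))):
    c=dict(np.load(f"{n}0.npz"));img=c["img"]
    v,u=np.mgrid[:480,:640];d=c["depth"]
    P=np.stack([(u-c["cx"])/c["fx"]*d,-(v-c["cy"])/c["fy"]*d,-d,np.ones_like(d)],-1)@c["world_from_camera"].T
    P=P[...,:3];np.save(f"P{n}.npy",P)
    for k,(a,b,e,f) in boxes.items():
        p=P[b:f,a:e].reshape(-1,3);col=img[b:f,a:e].reshape(-1,3).astype(int)
        if k=="caddy":
            m=(p[:,2]>.05)&(p[:,2]<.06);q=p[m]; print(n,"rim",m.sum(),cv2.minAreaRect((q[:,:2]*1000).astype(np.float32)),q[:,2].mean())
            g=p[p[:,2]>.085];print(" grip n",len(g),g.min(0).round(3),g.max(0).round(3),np.percentile(g[:,2],[5,50,90,98]).round(3))
            t=g[g[:,2]>.122];print(" top",len(t),cv2.minAreaRect((t[:,:2]*1000).astype(np.float32)) if len(t)>5 else 0)
            o=(col[:,0]>130)&(col[:,1]<110)&(col[:,2]<60)&(p[:,2]>.08);print(" button",o.sum(),p[o].mean(0).round(4) if o.any() else 0)
        else:
            m=(p[:,2]>.027);q=p[m];print(n,k,m.sum(),q.mean(0).round(4),q.min(0).round(3),q.max(0).round(3))
            t=q[q[:,2]>(.055 if k=="corn" else .045)];print("  top",len(t),((t.min(0)+t.max(0))/2).round(4),np.median(t[:,2]).round(4) if len(t) else 0)
    for nm,(uu,vv) in (dict(boardTL=(303,228),boardBR=(450,320),peelL=(330,312),peelR=(400,314)) if n=="top" else dict(table=(290,215))).items():print(nm,P[vv,uu].round(3))
    im=img[225:335,195:285] if n=="top" else img[180:300,200:330]
    cv2.imwrite(f"pics/{n}_crop.png",cv2.resize(im,None,fx=5,fy=5,interpolation=2)[:,:,::-1])
E
```

```text
top corn 297 [ 0.5202 -0.0559  0.0692] [ 0.371 -0.077  0.028] [0.544 0.009 0.964]
  top 255 [ 0.4576 -0.0335  0.5098] 0.0591
top carrot 214 [ 0.5286 -0.242   0.0565] [ 0.371 -0.264  0.027] [0.546 0.009 0.964]
  top 164 [ 0.4587 -0.1264  0.5048] 0.0499
top rim 1287 ((484.52337646484375, 163.6863555908203), (195.55621337890625, 145.1273651123047), 10.530638694763184) 0.054070109608506015
 grip n 694 [0.371 0.009 0.087] [0.501 0.208 0.964] [0.115 0.127 0.131 0.964]
 top 533 ((448.3416748046875, 94.94026947021484), (224.10763549804688, 57.378623962402344), 62.40842819213867)
 button 10 [0.4578 0.1458 0.2047]
boardTL [0.595 0.027 0.023]
boardBR [ 0.387 -0.283  0.023]
peelL [ 0.41  -0.027  0.03 ]
peelR [ 0.402 -0.174  0.035]
scene corn 437 [ 0.5139 -0.0789  0.0633] [-0.011 -0.789  0.027] [ 0.547 -0.041  0.856]
  top 221 [ 0.2679 -0.4153  0.4557] 0.0594
scene carrot 348 [ 0.5254 -0.2599  0.0529] [-0.011 -0.789  0.027] [ 0.549 -0.235  0.856]
  top 218 [ 0.2695 -0.5128  0.4507] 0.0506
scene rim 878 ((487.073486328125, 159.78268432617188), (200.03041076660156, 149.8620147705078), 9.91484546661377) 0.05428592356139798
 grip n 616 [-0.011 -0.789  0.085] [0.504 0.203 0.856] [0.092 0.122 0.131 0.856]
 top 317 ((257.77337646484375, -306.3687744140625), (1103.6190185546875, 57.258663177490234), 63.91691589355469)
 button 8 [0.4096 0.0367 0.215 ]
table [0.574 0.196 0.037]
```

View pics/top_crop.png

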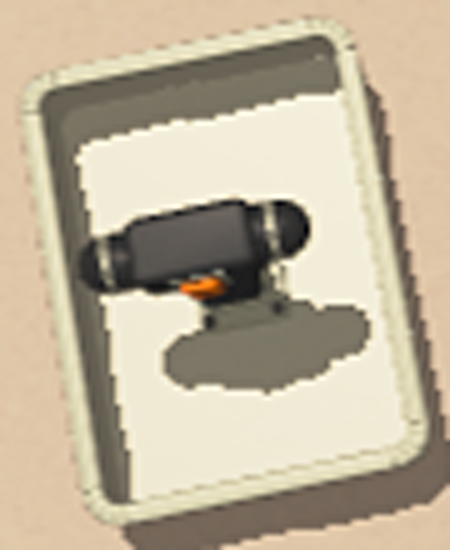

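View pics/scene_crop.png

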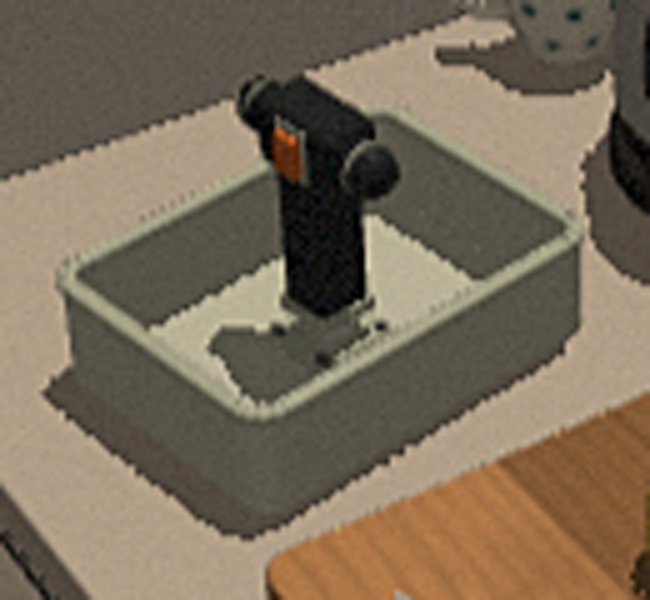

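The crops show the tub turned about +10°, with its far end leaning left (+y). In the top crop the button is at (203,287) on the front cheek, and the bar runs (95,265)–(295,225). The scene crop has the button at (288,152). I'll repeat the measurements without the invalid depth pixels.

```bash
python3 - <<'E'
from h import *
B={"top":dict(corn=(328,243,360,274),carrot=(418,240,444,266),caddy=(195,225,285,335)),"scene":dict(corn=(322,265,356,304),carrot=(388,328,420,362),caddy=(205,185,322,285))}
for n in B:
    P=np.load(f"P{n}.npy");img=np.load(f"{n}0.npz")["img"];D=np.load(f"{n}0.npz")["depth"]
    for k,(a,b,e,f) in B[n].items():
        ok=D[b:f,a:e].ravel()>0
        p=P[b:f,a:e].reshape(-1,3)[ok];col=img[b:f,a:e].reshape(-1,3).astype(int)[ok]
        if k=="caddy":
            g=p[(p[:,2]>.1)&(p[:,0]<.56)];print(n," grip",g[:,2].max().round(4))
            t=g[g[:,2]>.126];print(" top",len(t),cv2.minAreaRect((t[:,:2]*1000).astype(np.float32)),np.median(t[:,2]))
            o=(col[:,0]>110)&(col[:,1]<.6*col[:,0])&(col[:,2]<.4*col[:,0])&(p[:,2]>.08);print(" button",o.sum(),p[o].mean(0).round(4),p[o].min(0).round(3),p[o].max(0).round(3))
        else:
            z0=.056 if k=="corn" else .045
            t=p[(p[:,2]>z0)];m=(t.min(0)+t.max(0))/2
            q=p[p[:,2]>.028]
            print(n,k,len(t),"mid",m.round(4),"mean",t.mean(0).round(4),"max z",t[:,2].max().round(4),"all",q.min(0).round(4),q.max(0).round(4))
E
```

```text
top corn 246 mid [ 0.5248 -0.0578  0.0596] mean [ 0.524  -0.0576  0.0592] max z 0.0631 all [ 0.5047 -0.0766  0.0299] [ 0.5442 -0.0378  0.0631]
top carrot 162 mid [ 0.532  -0.2467  0.0556] mean [ 0.5315 -0.2458  0.051 ] max z 0.0658 all [ 0.5159 -0.2636  0.0292] [ 0.5464 -0.2304  0.0658]
top  grip 0.1338
 top 341 ((483.5323486328125, 163.46038818359375), (27.853118896484375, 74.12815856933594), 9.856751441955566) 0.1288226983530143
 button 20 [0.4673 0.1593 0.1199] [0.465 0.154 0.11 ] [0.47  0.166 0.125]
scene corn 203 mid [ 0.5271 -0.0617  0.0608] mean [ 0.5258 -0.0625  0.0596] max z 0.0656 all [ 0.5056 -0.0828  0.0281] [ 0.5471 -0.0412  0.0656]
scene carrot 215 mid [ 0.5337 -0.2519  0.0554] mean [ 0.5323 -0.2535  0.0517] max z 0.0657 all [ 0.5179 -0.2693  0.028 ] [ 0.5495 -0.2353  0.0657]
scene  grip 0.135
 top 194 ((486.14422607421875, 153.65545654296875), (28.313005447387695, 64.82888793945312), 11.396562576293945) 0.1290876237461422
 button 9 [0.4692 0.1556 0.1224] [0.468 0.149 0.116] [0.472 0.16  0.125]
```

Heights agree with the text: corn top 0.060, carrot body top 0.050, grip top 0.130. Averaging both views puts the corn at (0.526,-0.060), the carrot at (0.533,-0.249) and the caddy at (0.485,0.162) with yaw 10.2°. Next I'll check the clearance to the things behind.

```bash
python3 - <<'E'
from h import *
for n in("top","scene"):
    P=np.load(f"P{n}.npy");D=np.load(f"{n}0.npz")["depth"]
    p=P[D>0]
    for y0 in np.arange(-.35,.31,.05):
        for lo,hi in((.08,.16),(.16,.3),(.3,.5)):
            m=(p[:,1]>=y0)&(p[:,1]<y0+.05)&(p[:,2]>lo)&(p[:,2]<hi)&(p[:,0]>.51)
            if m.sum()>3:print(n,round(y0,2),lo,p[m,0].min().round(3),end=" | ")
    print()
E
```

```text
top -0.35 0.08 0.677 | top -0.35 0.3 0.555 | top -0.3 0.08 0.675 | top -0.3 0.16 0.702 | top -0.3 0.3 0.618 | top -0.25 0.08 0.686 | top -0.25 0.16 0.691 | top -0.25 0.3 0.617 | top -0.2 0.08 0.686 | top -0.2 0.16 0.692 | top -0.2 0.3 0.618 | top -0.15 0.08 0.686 | top -0.15 0.16 0.691 | top -0.15 0.3 0.617 | top -0.1 0.08 0.686 | top -0.1 0.16 0.691 | top -0.1 0.3 0.617 | top -0.05 0.08 0.686 | top -0.05 0.16 0.692 | top -0.05 0.3 0.578 | top -0.0 0.08 0.702 | top -0.0 0.16 0.715 | top -0.0 0.3 0.578 | top 0.05 0.08 0.704 | top 0.05 0.3 0.58 | top 0.1 0.08 0.66 | top 0.1 0.16 0.672 | top 0.1 0.3 0.617 | top 0.15 0.08 0.656 | top 0.15 0.16 0.668 | top 0.15 0.3 0.618 | top 0.2 0.08 0.665 | top 0.2 0.16 0.677 | top 0.2 0.3 0.617 | top 0.25 0.08 0.745 | top 0.25 0.3 0.617 | top 0.3 0.08 0.743 | top 0.3 0.3 0.618 | 
scene -0.35 0.08 0.677 | scene -0.35 0.16 0.957 | scene -0.35 0.3 0.617 | scene -0.3 0.08 0.676 | scene -0.3 0.16 0.699 | scene -0.3 0.3 0.618 | scene -0.25 0.08 0.687 | scene -0.25 0.16 0.692 | scene -0.25 0.3 0.618 | scene -0.2 0.08 0.686 | scene -0.2 0.16 0.692 | scene -0.2 0.3 0.618 | scene -0.15 0.08 0.686 | scene -0.15 0.16 0.691 | scene -0.15 0.3 0.618 | scene -0.1 0.08 0.687 | scene -0.1 0.16 0.692 | scene -0.1 0.3 0.58 | scene -0.05 0.08 0.687 | scene -0.05 0.16 0.691 | scene -0.05 0.3 0.579 | scene -0.0 0.08 0.745 | scene -0.0 0.16 0.743 | scene -0.0 0.3 0.579 | scene 0.05 0.08 0.695 | scene 0.05 0.16 0.728 | scene 0.05 0.3 0.618 | scene 0.1 0.08 0.66 | scene 0.1 0.16 0.673 | scene 0.1 0.3 0.618 | scene 0.15 0.08 0.658 | scene 0.15 0.16 0.67 | scene 0.15 0.3 0.617 | scene 0.2 0.08 0.668 | scene 0.2 0.16 0.682 | scene 0.2 0.3 0.618 | scene 0.25 0.08 0.742 | scene 0.25 0.16 0.956 | scene 0.25 0.3 0.617 | scene 0.3 0.08 0.744 | scene 0.3 0.16 0.955 | scene 0.3 0.3 0.618 |
```

>>> arm_command:
  xyz:
    - [30,-30,0]
    - [30,-35,0]
    - [30,-40,0]
    - [25,-40,0]
    - [25,-40,0]
    - [20,-45,0]
    - [20,-45,0]
    - [20,-45,0]
    - [20,-45,0]
    - [20,-45,0]
    - [20,-45,0]
    - [20,-45,0]
    - [20,-45,0]
    - [30,-22,-40]
    - [30,0,-40]
    - [30,0,-25]
  spin: [2,2,2,2,2,2,2,2,2,2,2,2,1.2,0,0,0]
  jaw: 1

```text
time: 1.7
tool_pos: [0.5241, -0.0592, 0.3002]
tool_rot: [3.14, -0.003, -2.967]
contact_force: [0.1, 0.6, 0.6]
opening: 0.0918
grip_force: 0.0
```

>>> arm_command:
  xyz:
    - [1,-1,-25]
    - [1,0,-25]
    - [0,0,-20]
    - [0,0,-15]
    - [0,0,-10]
    - [0,0,0]
  spin: [0,0,0,0,0,0]

```text
time: 2.3
tool_pos: [0.5254, -0.059, 0.2068]
tool_rot: [3.14, -0.003, -2.965]
contact_force: [-0.2, -0.5, -0.4]
opening: 0.092
grip_force: 0.0
```

>>> arm_command:
  xyz:
    - [0,0,0]
    - [0,0,0]
    - [0,0,0]
    - [0,0,0]
    - [0,0,0]
    - [0,0,0]
    - [0,0,0]
    - [0,0,0]
    - [0,0,0]
    - [0,0,0]
  spin: [0,0,0,0,0,0,0,0,0,0]
  jaw: -1
  squeeze: 12

```text
time: 3.3
tool_pos: [0.5258, -0.0592, 0.2082]
tool_rot: [3.142, 0.0, -2.965]
contact_force: [-0.3, 0.5, 1.0]
opening: 0.0398
grip_force: 12.0
```

>>> arm_command:
  xyz:
    - [0,0,20]
    - [0,0,30]
    - [-20,0,40]
    - [-40,30,10]
    - [-45,20,0]
    - [0,40,0]
    - [0,40,0]
    - [0,40,0]
    - [0,40,0]
    - [0,0,0]
    - [0,0,0]
  spin: [0,0,0,0,0,0,0,0,0,0,0]

```text
time: 4.4
tool_pos: [0.4213, 0.1509, 0.3077]
tool_rot: [-3.141, -0.0, -2.962]
contact_force: [0.3, 0.2, -0.4]
opening: 0.0398
grip_force: 12.0
```

>>> arm_command:
  xyz:
    - [0,0,-25]
    - [0,0,-25]
    - [0,0,-20]
    - [0,0,-15]
    - [0,0,-10]
    - [0,0,-6]
    - [0,0,0]
    - [0,0,0]
  spin: [0,0,0,0,0,0,0,0]

```text
time: 5.2
tool_pos: [0.4219, 0.1501, 0.2074]
tool_rot: [3.142, 0.001, -2.965]
contact_force: [-0.0, -0.1, 0.2]
opening: 0.04
grip_force: 12.0
```

>>> arm_command:
  xyz:
    - [0,0,0]
    - [0,0,0]
    - [0,0,0]
    - [0,0,0]
    - [0,0,0]
    - [0,0,0]
  spin: [0,0,0,0,0,0]
  jaw: 0.26

```text
time: 5.8
tool_pos: [0.4216, 0.1503, 0.207]
tool_rot: [3.141, 0.0, -2.965]
contact_force: [0.1, -0.3, 0.1]
opening: 0.058
grip_force: 0.0
```

>>> arm_command:
  xyz:
    - [0,0,20]
    - [0,0,30]
    - [0,0,40]
    - [0,-20,10]
    - [0,-45,0]
    - [0,-45,0]
    - [0,-45,0]
    - [0,-45,0]
    - [20,-45,0]
    - [30,-45,0]
    - [30,-45,0]
    - [32,-45,0]
    - [0,-20,0]
    - [0,0,0]
  spin: [0,0,0,0,0,0,0,0,0,0,0,0,0,0]

```text
time: 7.2
tool_pos: [0.5262, -0.2413, 0.3061]
tool_rot: [-3.141, -0.0, -2.967]
contact_force: [0.4, 0.3, -0.4]
opening: 0.0578
grip_force: 0.0
```

>>> arm_command:
  xyz:
    - [7,-8,-25]
    - [0,0,-25]
    - [0,0,-20]
    - [0,0,-15]
    - [0,0,-10]
    - [0,0,-5]
    - [0,0,0]
    - [0,0,0]
  spin: [0,0,0,0,0,0,0,0]
  jaw: 0.7

```text
time: 8.0
tool_pos: [0.5333, -0.2466, 0.2076]
tool_rot: [-3.141, 0.001, -2.964]
contact_force: [0.9, -0.8, 0.3]
opening: 0.0783
grip_force: 0.0
```

>>> arm_command:
  xyz:
    - [0,0,0]
    - [0,0,0]
    - [0,0,0]
    - [0,0,0]
    - [0,0,0]
    - [0,0,0]
    - [0,0,0]
    - [0,0,0]
    - [0,0,0]
  spin: [0,0,0,0,0,0,0,0,0]
  jaw: -1

```text
time: 8.9
tool_pos: [0.533, -0.2467, 0.2069]
tool_rot: [3.142, -0.0, -2.965]
contact_force: [-0.4, -0.7, 0.2]
opening: 0.0324
grip_force: 12.0
```

```bash
python3 - <<'E'
from h import *
c=snap("top");cv2.imwrite("pics/top1.png",cv2.resize(c["img"][140:360,140:480],None,fx=2.3,fy=2.3)[:,:,::-1])
print(observe()["tool_pos"])
E
```

```text
[ 0.53306705 -0.24671707  0.20697731]
```

View pics/top1.png

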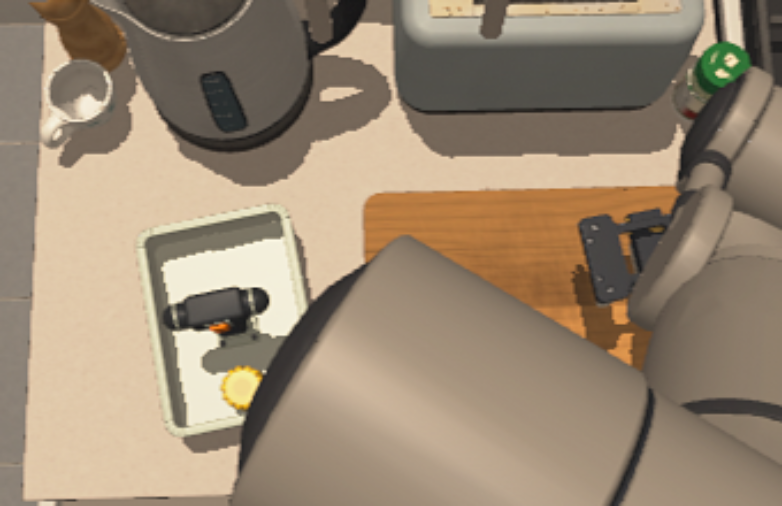

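The corn stands in the front of the tub at (241,387), the handle is undisturbed, and the carrot is held at 32.4 mm. I'll take the carrot across with the arm drawn in, into the rear half of the tub.

>>> arm_command:
  xyz:
    - [0,0,20]
    - [0,0,35]
    - [-25,10,40]
    - [-40,20,28]
    - [-30,40,0]
    - [0,45,0]
    - [0,45,0]
    - [0,45,0]
    - [0,45,0]
    - [0,45,0]
    - [0,45,0]
    - [0,40,0]
    - [0,25,0]
    - [0,0,0]
  spin: [0,0,0,0,0,0,0,0,0,0,0,0,0,0]

```text
time: 10.35
tool_pos: [0.4397, 0.1598, 0.3285]
tool_rot: [3.141, 0.0, -2.961]
contact_force: [-0.2, -0.6, -0.7]
opening: 0.0324
grip_force: 12.0
```

>>> arm_command:
  xyz:
    - [25,4,4]
    - [30,4,0]
    - [30,3,0]
    - [23,2,-4]
    - [0,0,-25]
    - [0,0,-25]
    - [0,0,-25]
    - [0,0,-20]
    - [0,0,-15]
    - [0,0,-10]
    - [0,0,0]
    - [0,0,0]
  spin: [0,0,0,0,0,0,0,0,0,0,0,0]

```text
time: 11.55
tool_pos: [0.5484, 0.1699, 0.2089]
tool_rot: [3.142, 0.001, -2.965]
contact_force: [-0.4, -0.5, 0.1]
opening: 0.0322
grip_force: 12.0
```

>>> arm_command:
  xyz:
    - [0,0,0]
    - [0,0,0]
    - [0,0,0]
    - [0,0,0]
    - [0,0,0]
    - [0,0,0]
  spin: [0,0,0,0,0,0]
  jaw: 0.15

```text
time: 12.15
tool_pos: [0.5481, 0.1703, 0.2085]
tool_rot: [3.142, 0.0, -2.964]
contact_force: [-0.1, -0.2, -0.8]
opening: 0.0527
grip_force: 0.0
```

>>> arm_command:
  xyz:
    - [0,0,20]
    - [0,0,30]
    - [0,0,35]
    - [0,0,35]
    - [-20,0,10]
    - [-25,-4,0]
    - [-18,-4,0]
    - [0,0,0]
    - [0,0,0]
    - [0,0,0]
    - [0,0,0]
    - [0,0,0]
    - [0,0,0]
    - [0,0,0]
    - [0,0,0]
    - [0,0,0]
    - [0,0,0]
  spin: [0,0,0,0,0,-8,-8,-8,-8,-8,-8,-8,-8,-8,-8,-8,-2]

```text
time: 13.85
tool_pos: [0.4851, 0.1623, 0.3385]
tool_rot: [3.142, 0.0, 1.743]
contact_force: [-0.3, -0.3, 0.8]
opening: 0.0527
grip_force: 0.0
```

```bash
python3 - <<'E'
from h import *
c=snap("scene");cv2.imwrite("pics/s1.png",cv2.resize(c["img"][60:300,180:440],None,fx=2.5,fy=2.5)[:,:,::-1])
s=observe();print(s["tool_pos"],s["tool_rot"],s["qpos"])
E
```

```text
[0.48507988 0.16228761 0.33846454] [ 3.14153726e+00 -2.06591343e-05  1.74416789e+00] [ 1.72923614e-01  3.82250270e-01  1.66058676e+00  2.32242875e-05
  1.09870024e+00 -4.58510452e-04]
```

View pics/s1.png

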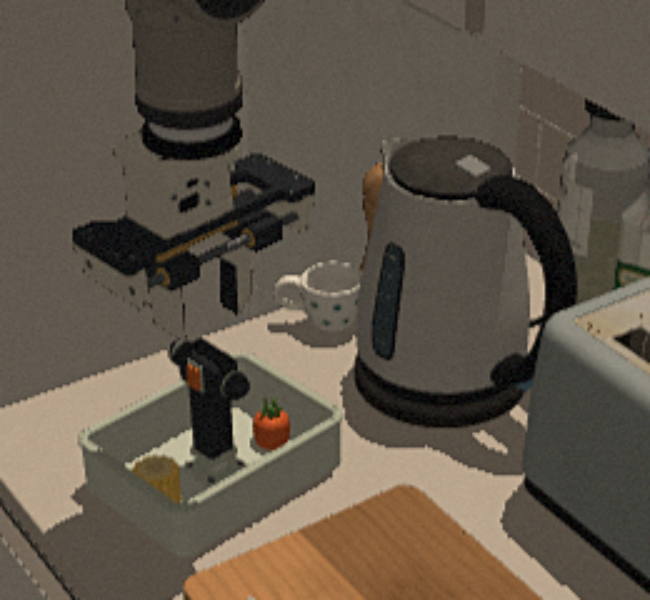

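Both offcuts are in the tub: the corn in front at (157,480), the carrot behind at (272,428). The gripper is above the grip, so I'll descend and take the handle.

>>> arm_command:
  xyz:
    - [0,0,0]
    - [0,0,0]
    - [0,0,0]
    - [0,0,-15]
    - [0,0,-20]
    - [0,0,-15]
    - [0,0,-10]
    - [0,0,-6]
    - [0,0,0]
    - [0,0,0]
  spin: [0,0,0,0,0,0,0,0,0,0]
  jaw: 0.8

```text
time: 14.9
tool_pos: [0.4854, 0.1623, 0.2729]
tool_rot: [3.141, 0.0, 1.748]
contact_force: [-0.1, 0.5, 0.4]
opening: 0.082
grip_force: 0.0
```

>>> arm_command:
  xyz:
    - [0,0,0]
    - [0,0,0]
    - [0,0,0]
    - [0,0,0]
    - [0,0,0]
    - [0,0,0]
    - [0,0,0]
    - [0,0,0]
    - [0,0,0]
    - [0,0,0]
    - [0,0,0]
    - [0,0,0]
    - [0,0,0]
    - [0,0,0]
  spin: [0,0,0,0,0,0,0,0,0,0,0,0,0,0]
  jaw: -1
  squeeze: 27

```text
time: 16.3
tool_pos: [0.4851, 0.1622, 0.2725]
tool_rot: [-3.141, 0.0, 1.748]
contact_force: [-0.8, 0.0, 0.7]
opening: 0.0274
grip_force: 27.0
```

>>> arm_command:
  xyz:
    - [0,0,3]
    - [0,0,6]
    - [0,0,8]
    - [0,0,8]
    - [0,0,8]
    - [0,0,8]
    - [0,0,8]
    - [0,0,8]
    - [0,0,6]
    - [0,0,4]
    - [0,0,3]
    - [0,0,0]
    - [0,0,0]
  spin: [0,0,0,0,0,0,0,0,0,0,0,0,0]

```text
time: 17.6
tool_pos: [0.4851, 0.1623, 0.3425]
tool_rot: [3.141, -0.0, 1.748]
contact_force: [-1.3, -1.0, -1.0]
opening: 0.028
grip_force: 27.0
```

```bash
python3 - <<'E'
from h import *
c=snap("scene");cv2.imwrite("pics/s2.png",cv2.resize(c["img"][60:300,180:440],None,fx=2.5,fy=2.5)[:,:,::-1])
s=observe();print(s["tool_pos"],s["contact_force"],s["opening"])
v,u=np.mgrid[:480,:640];d=c["depth"]
P=(np.stack([(u-c["cx"])/c["fx"]*d,-(v-c["cy"])/c["fy"]*d,-d,np.ones_like(d)],-1)@c["world_from_camera"].T)[...,:3]
P0=np.load("Pscene.npy")
# near outer walls/rim right side of caddy
for (uu,vv) in ((250,262),(262,258),(300,245),(315,228)):print(P0[vv,uu].round(4),P[vv,uu].round(4))
E
```

```text
[0.48516734 0.16227808 0.342441  ] [-1.64258761 -0.06655466 -0.65869555] 0.02773591280942174
[0.4071 0.0793 0.0563] [0.407  0.0791 0.0565]
[0.4346 0.0789 0.0544] [0.4337 0.0773 0.0559]
[0.5376 0.0974 0.0305] [0.5403 0.1017 0.0265]
[0.5834 0.1079 0.0507] [0.5796 0.1021 0.0559]
```

View pics/s2.png

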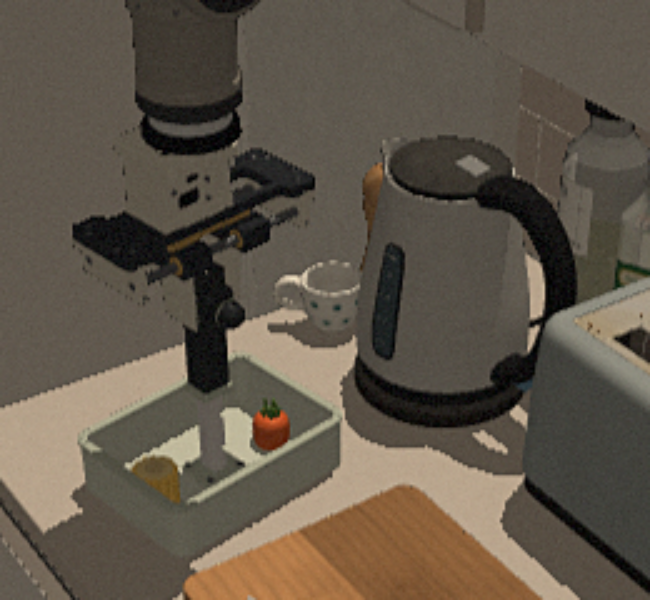

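The handle is out 70 mm and the caddy still stands. I'll ease it to the hard stop while watching the force.

>>> arm_command:
  xyz:
    - [0,0,2]
    - [0,0,2]
    - [0,0,1]
    - [0,0,0]
    - [0,0,0]
    - [0,0,0]
  spin: [0,0,0,0,0,0]

```text
time: 18.25
tool_pos: [0.4851, 0.1623, 0.3476]
tool_rot: [3.141, -0.0, 1.748]
contact_force: [-0.5, 0.3, -0.9]
opening: 0.0279
grip_force: 27.0
```

>>> arm_command:
  xyz:
    - [0,0,1]
    - [0,0,0]
    - [0,0,0]
    - [0,0,0]
  spin: [0,0,0,0]

```text
time: 18.65
tool_pos: [0.4852, 0.1623, 0.3485]
tool_rot: [3.141, 0.0, 1.748]
contact_force: [-0.0, 0.2, -2.1]
opening: 0.0278
grip_force: 27.0
```

>>> arm_command:
  xyz:
    - [0,0,1]
    - [0,0,0]
    - [0,0,0]
    - [0,0,0]
  spin: [0,0,0,0]

```text
time: 19.05
tool_pos: [0.4851, 0.1622, 0.3492]
tool_rot: [-3.141, 0.0, 1.748]
contact_force: [-0.2, -0.3, -7.1]
opening: 0.0276
grip_force: 27.0
```

Force rose to 7 N at 76.5 mm of travel, so this is the second stop. Now the lift.

>>> arm_command:
  xyz:
    - [0,0,1]
    - [0,0,2]
    - [0,0,4]
    - [0,0,6]
    - [0,0,7]
    - [0,0,8]
    - [0,0,8]
    - [0,0,8]
    - [0,0,6]
    - [0,0,5]
    - [0,0,3]
    - [0,0,2]
    - [0,0,1]
    - [0,0,0]
    - [0,0,0]
    - [0,0,0]
    - [0,0,0]
    - [0,0,0]
  spin: [0,0,0,0,0,0,0,0,0,0,0,0,0,0,0,0,0,0]

```text
time: 20.85
tool_pos: [0.4851, 0.1623, 0.4104]
tool_rot: [-3.142, 0.0, 1.748]
contact_force: [-0.2, -0.1, -7.4]
opening: 0.0279
grip_force: 27.0
```

```bash
python3 - <<'E'
from h import *
c=snap("scene");cv2.imwrite("pics/s3.png",cv2.resize(c["img"][60:300,180:440],None,fx=2.5,fy=2.5)[:,:,::-1])
v,u=np.mgrid[:480,:640];d=c["depth"]
P=(np.stack([(u-c["cx"])/c["fx"]*d,-(v-c["cy"])/c["fy"]*d,-d,np.ones_like(d)],-1)@c["world_from_camera"].T)[...,:3]
np.save("P3.npy",P)
q=P[(d>0)&(P[...,2]>.1)&(P[...,2]<.13)&(P[...,0]>.36)&(P[...,0]<.6)&(P[...,1]>.06)&(P[...,1]<.26)]
for nm,m in (("front",q[:,0]<.42),("back",q[:,0]>.56),("left",q[:,1]>.22),("right",q[:,1]<.1)):
    print(nm,m.sum(),np.percentile(q[m,2],95).round(4))
s=observe();print(s["tool_pos"],s["contact_force"],s["opening"],s["qvel"].round(4))
E
```

```text
front 559 0.1181
back 395 0.1182
left 283 0.118
right 525 0.1183
[0.48514598 0.16226975 0.41040941] [ 1.34460193 -0.07533495 -6.3914419 ] 0.0277269621999993 [ 0.0001  0.0011 -0.0004 -0.0001  0.0004 -0.0014]
```

View pics/s3.png

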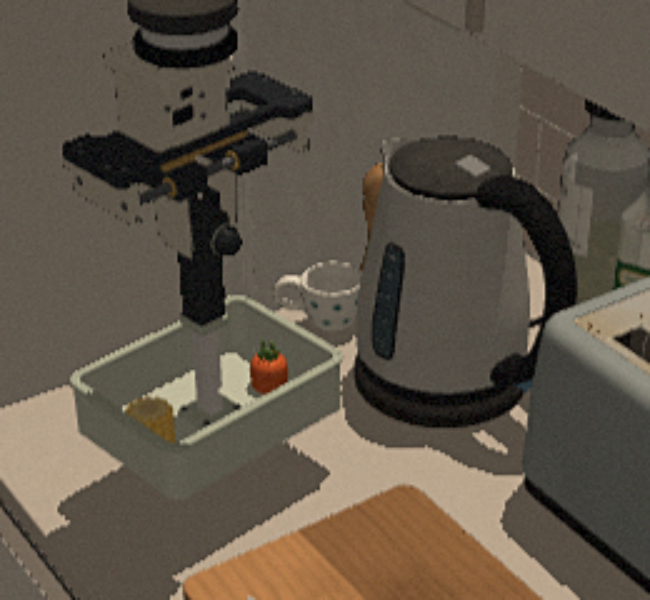

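The caddy hangs level about 61 mm up, with its rim at 0.118 on all four sides. Both offcuts are inside, the corn at (150,418) and the carrot at (269,370).

```bash
python3 -c "
from cell import *
print(hand_in())"
```

```text
the job is handed in; nothing more can be done
None
```

Job handed in at about 21 s: both offcuts are in the caddy, and the gripper holds it level and still about 61 mm up by its handle, drawn to the second stop before the lift.

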